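# Shim the rocking laser stand

## Task

The laser stand on the bench rocks because one of its four feet has lost its rubber boot and hangs clear of the wood. With the fingertips push the wooden wedge, thin end first, under that bare foot until it is snug, without jacking the stand up off its other feet or shoving it along, then press down on the corner of the steel plate above that foot with about a kilo of force (10 N) to check that it no longer dips, and let go. Pick nothing up and leave the wedge in place and everything else on the bench where it is.

Things in the scene. Friction and masses are not known exactly. Their poses are not given: they have to be found in the camera images.
- stand: loose laser stand, 3.3 kg +-12 %: steel plate 170 x 220 x 8 mm (x, y, z), top 34 mm above the bench; grey head 80 x 80 mm, 158 mm tall, centred 35 mm to +x, 45 mm to +y. Origin on the bench under the plate's centre. Feet at x +-65, y +-88 mm: three have black rubber boots 26 mm across, the fourth (x -65, y -88) is bare. Level at the start; free to tip about the two feet next to the bare one
- bare_foot (a point): centre of the flat underside of the bare steel foot, an upright pin 16 mm across, 17 mm long, ending 9 mm above the bench; about 5 N up or down there tips the stand; axes as the stand's
- corner_top (a point): point on top of the steel plate straight above the bare foot, 34 mm above the bench, the place to press; 20 mm from the plate's two edges, the only corner with no dark bolt head on top; axes as the stand's
- wedge: loose wooden wedge 110 mm long (x), 44 mm wide (y), 40 g; 3 mm thick at the thin end (+x), rising evenly to 20 mm at the thick end (-x), flat underside; origin at the underside's centre. Thin end starts roughly facing the bare foot, 40 to 80 mm away. Snug when the foot's centre is about 31 mm in from the thin end; each further 6.5 mm jacks the foot up 1 mm. Stays where it is left
- wedge_back (a point): centre of the wedge's thick upright end face (44 mm wide, 20 mm high), 10 mm above the bench, where it is pushed (under 1 N when free, rising to 4 to 8 N when it is snug under the foot); axes as the wedge's
- wedge_tip (a point): middle of the wedge's thin end, 1.5 mm above the bench; axes as the wedge's
- chisel: bystander: chisel with wooden handle lying flat, 240 mm long along its x, 28 mm high; origin under its middle
- square: bystander: try square lying flat, wooden stock 130 mm along its y and 20 mm high, steel blade 200 mm along its x; origin on the bench near the stock's end of the blade
- mallet: bystander: wooden mallet lying flat along its x, about 280 mm long, head 60 mm high and 110 mm wide at the +x end; origin under its middle
- glue: bystander: yellow glue bottle standing, 64 mm across, 180 mm tall; origin under its centre
- tape: bystander: black tape measure lying flat, 72 x 65 x 40 mm high; origin under its centre
- offcut: bystander: softwood offcut block 95 x 60 x 45 mm high; origin under its centre
- pencil: bystander: flat red carpenter's pencil lying along its x, 175 mm long, 8 mm high; origin under its middle
There are look-alikes about, which are no part of the job. What is shaped like the wedge but blue or pink is not meant.

How it is judged:
By the outcome, as a careful person would: the job done as asked, in the order asked, and still so for the second after the job is handed in, with the robot touching nothing.
It also fails if it takes over 45 s, if anything falls off the work surface, if the arm or the gripper's body presses on something with over 40 N, if the wrist force passes 120 N, or if a joint passes its speed limit or range.

## Robot

A 7-joint arm with a two-finger parallel gripper is mounted at the origin on the work surface. World frame = base frame: x ahead of the robot, y to its left, z up, the work surface at z = 0. Lengths are in m, angles in rad, forces in N, time in s.
With the tool pointing down it reaches from about 0.35 to 0.9 m from the base axis. Payload 19.9 kg.
Tool frame: the origin (TCP) lies between the finger pads; the fingertips stand 19 mm ahead of it and the grasp point (between the pads) is the TCP; z points along the fingers, y is the line along which they close (so a half turn about z gives the same grasp; the last joint's range is limited). The gripper opens to 94 mm and grips with 3 to 60 N. Pads are 16 mm wide; open, the fingers measure 119 mm over their backs; the gripper's body (75 mm by 177 mm) begins 78 mm behind the grasp point.
Start: joints at [-1.24, 0.417, -0.01, 1.614, 0.005, 1.111, -0.053], TCP at [0.228, 0.582, 0.224] pointing down, gripper open.
Joint ranges: [-2.81, 2.81], [-0.39, 2.02], [-1.27, 1.25], [0.06, 2.57], [-1.19, 4.33], [0.19, 2], [-2.82, 2.82]. Speed limits (rad/s): [1.89, 1.89, 2.39, 2.39, 3.01, 3.01, 3.01].

## Interface

Orientations are given as a 3x3 rotation matrix whose columns are the frame's x, y, z axes.
In Python, from rig import robot gives the robot as it stands. Calls block until the motion is done:
- robot.move_ptp(position, orientation): joint-space move of the TCP to a pose.
- robot.move_linear(position, velocity=0.15, frame=None, threshold=None): straight line of the TCP; frame=None keeps the orientation; velocity is the mean speed in m/s. With threshold (N) it stops when the force on the tool has changed by that much, and returns True; else False.
- robot.goto_joints(angles): joint-space move.
- robot.gripper_to(opening): finger opening in m; the grip force is fixed at half the most; returns when the fingers have stopped.
- robot.pause(seconds).
- robot.ik(position, orientation): joint angles nearest the present ones, or None.
- robot.get_state(): the state.
- robot.grab_frame(name): name is "side" or "top"; returns the picture (480x640x3 uint8, red, green, blue); there is no depth.
- robot.camera_info(name): a dict with "fx", "fy", "cx", "cy" (pixels), "rvec" (rotation vector, rad) and "tvec" (3), from world to camera coordinates, as OpenCV has them. Camera axes: x right, y down, z forward; pixel columns grow to the right and rows downward; lengths in m; the calibration is good to about 2 mm. A picture is of the moment at which its call begins. camera_info takes no time and is no camera call.
A pose or a line that the arm cannot do raises robot.PlanningError and nothing moves.
- robot.sign_off(): hands the job in; it is judged then, once.
The state is a dict: "time": time; "qpos": joint angles; "joint_vel": joint speeds; "effort": joint torques, N m; "ee_pos": TCP position; "tool_rot": TCP orientation; "force": force on the tool from outside, world axes, zero at the start; "moment": the same for the moment, N m; "opening": finger opening in m; "grasp_force": force on a finger pad.
Only numpy, scipy, OpenCV 4.12 (cv2) and the standard library are available. Lean on these libraries where they do the work, as an engineer would, in place of code of your own. Each camera call takes 0.05 s, during which the arm holds its last target. There are 200 camera calls.

## Working session

There is one attempt and no reset: what is moved stays moved. The work goes in short steps, each a Python script; the robot and the scene stay as the last script left them, time stands still between calls to the robot, and variables do not carry over. Pictures are saved under pics/ and viewed, at most 10 in all, crops included, and the job is handed in when it is done.

```bash
ls; mkdir -p pics
cat > h.py <<'E'
from rig import robot
import numpy as np, cv2
def cam(n):
    c=robot.camera_info(n); K=np.array([[c["fx"],0,c["cx"]],[0,c["fy"],c["cy"]],[0,0,1]])
    return K,cv2.Rodrigues(np.array(c["rvec"],float))[0],np.array(c["tvec"],float).ravel()
def ray(n,px,z):
    K,R,t=cam(n); px=np.atleast_2d(px).astype(float)
    d=(R.T@np.linalg.inv(K)@np.c_[px,np.ones(len(px))].T).T; o=-R.T@t
    return o+d*((z-o[2])/d[:,2])[:,None]
def proj(n,P):
    K,R,t=cam(n); q=(K@(R@np.atleast_2d(P).T+t[:,None])).T; return q[:,:2]/q[:,2:]
def shot(n,f):
    im=robot.grab_frame(n)[:,:,::-1].copy(); cv2.imwrite("pics/"+f+".png",im); return im
E
python3 - <<'E'
from h import *
for n in("top","side"):
    shot(n,n+"0"); K,R,t=cam(n); print(n,K[0,0],-R.T@t,R.round(2).tolist())
print(robot.get_state())
E
```

```text
pics
top 468.0887381812124 [0.40547664 0.01845554 1.27145274] [[-0.01, -1.0, -0.01], [-0.99, 0.01, -0.12], [0.12, 0.01, -0.99]]
side 580.7327045368654 [ 0.4161648  -1.16386676  0.9442329 ] [[1.0, -0.1, 0.02], [-0.04, -0.6, -0.8], [0.09, 0.79, -0.6]]
{'time': 0.1, 'qpos': array([-1.23949174,  0.41791676, -0.01030019,  1.61407962,  0.004694  ,
        1.11071735, -0.05299488]), 'joint_vel': array([-5.48721016e-04, -3.72695676e-03, -2.46807327e-05, -1.12912954e-03,
        8.48084834e-04,  9.38157436e-04, -1.62352954e-03]), 'effort': array([ 1.70049410e-03, -8.52583623e+01,  6.40437249e-01, -4.26700437e+01,
       -4.88197943e-02,  1.63087039e-02,  6.47832030e-05]), 'ee_pos': array([0.22753883, 0.58177696, 0.22390075]), 'tool_rot': array([[-9.31312329e-01,  3.64221418e-01, -3.22799545e-04],
       [ 3.64221552e-01,  9.31311742e-01, -1.04874693e-03],
       [-8.13490861e-05, -1.09428149e-03, -9.99999398e-01]]), 'force': array([-0.41422067,  0.33372518, -0.23761052]), 'moment': array([ 0.04070437, -0.02131866, -0.00042065]), 'grasp_force': 0.0, 'opening': 0.09391670851743465}
```

View pics/top0.png

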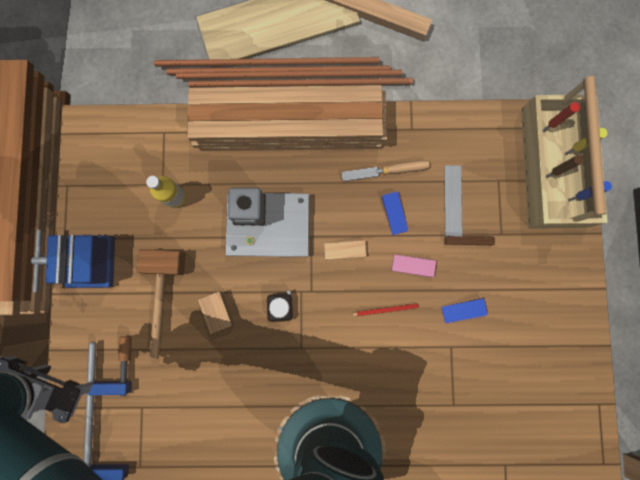

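View pics/side0.png

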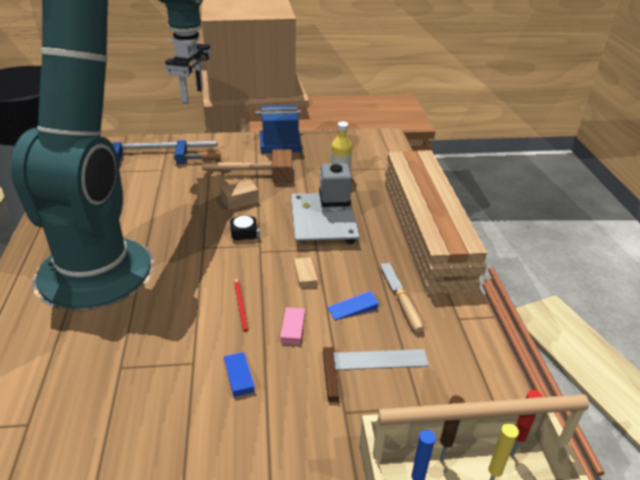

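Top view: plate spans about (226–311, 188–256), with the head at upper left, so the bare foot is near (302,247). The natural wedge is at (346,249). The side view shows the wedge at (305,272). Next I'll zoom in on both.

Run:
```python
import cv2,numpy as np
a=cv2.imread("pics/top0.png")[170:280,215:385]; b=cv2.imread("pics/side0.png")[180:300,260:385]
a=cv2.resize(a,(680,440)[:2] and (464,300),interpolation=cv2.INTER_CUBIC); 
b=cv2.resize(b,(312,300),interpolation=cv2.INTER_CUBIC)
cv2.imwrite("pics/z0.png",np.hstack([a,b]))
hsv=cv2.cvtColor(cv2.imread("pics/top0.png"),cv2.COLOR_BGR2HSV)
for p in [(345,250),(335,250),(360,249),(300,225),(280,210),(345,265),(345,235),(318,225)]: print(p,hsv[p[1],p[0]])
hsv=cv2.cvtColor(cv2.imread("pics/side0.png"),cv2.COLOR_BGR2HSV)
for p in [(305,272),(303,264),(307,283),(290,272),(322,272),(320,230)]: print(p,hsv[p[1],p[0]])
```

```text
(345, 250) [ 17  96 212]
(335, 250) [ 16  98 211]
(360, 249) [ 17  95 211]
(300, 225) [108   7 171]
(280, 210) [  0   0 100]
(345, 265) [ 15 115 160]
(345, 235) [ 15 113 133]
(318, 225) [ 15 114 154]
(305, 272) [ 18  88 240]
(303, 264) [ 18  91 238]
(307, 283) [ 15  99 118]
(290, 272) [ 15 113 189]
(322, 272) [ 15 115 178]
(320, 230) [ 97  11 204]
```

View pics/z0.png

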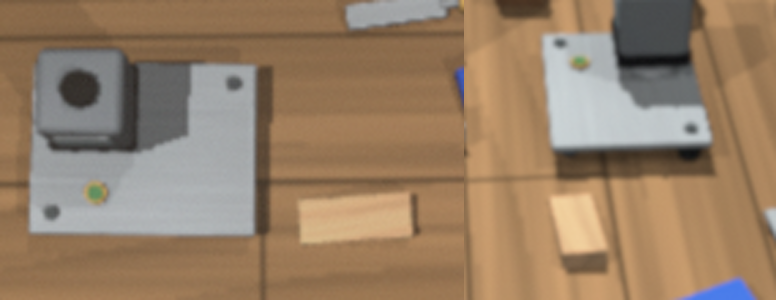

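```bash
cat >> h.py <<'E'
def quad(im,roi,f):
    """corners of the biggest blob of mask f(hsv) in roi (x0,y0,x1,y1), 4x upsampled"""
    x0,y0,x1,y1=roi; c=cv2.resize(im[y0:y1,x0:x1],None,fx=4,fy=4,interpolation=cv2.INTER_CUBIC)
    m=f(cv2.cvtColor(c,cv2.COLOR_BGR2HSV).astype(int)).astype(np.uint8)
    m=cv2.morphologyEx(cv2.morphologyEx(m,cv2.MORPH_OPEN,np.ones((5,5))),cv2.MORPH_CLOSE,np.ones((9,9)))
    k=max(cv2.findContours(m,0,2)[0],key=cv2.contourArea)
    b=cv2.boxPoints(cv2.minAreaRect(k)); return (b+.5)/4-.5+[x0,y0],(k[:,0]+.5)/4-.5+[x0,y0]
woodt=lambda h:(h[:,:,2]>186)&(h[:,:,1]>60)&(h[:,:,1]<120)
steel=lambda h:(h[:,:,1]<60)
def wedge(im):
    b,k=quad(im,(310,232,380,268),woodt)
    b=b[np.argsort(b[:,0])]; th=ray("top",b[:2],.003); tk=ray("top",b[2:],.02)
    return th,tk
E
python3 - <<'E'
from h import *
im=cv2.imread("pics/top0.png")
th,tk=wedge(im); T,B=th.mean(0),tk.mean(0)
print("wedge",th.round(4).tolist(),tk.round(4).tolist(),"tip",T,"back",B,"len",np.hypot(*(T-B)[:2]),"yaw",np.degrees(np.arctan2(*(T-B)[1::-1])))
b,k=quad(im,(215,180,320,265),steel); P=ray("top",k,.034)
print("pl box",ray("top",b,.034).round(4).tolist())
# -x edge (bottom), -y edge (right): line fits
def line(sel): 
    v=cv2.fitLine(P[sel][:,:2].astype(np.float32),cv2.DIST_HUBER,0,.01,.01).ravel(); return v
lo=line((k[:,1]>250)&(k[:,0]>235)&(k[:,0]<302)); ri=line((k[:,0]>304)&(k[:,1]>200)&(k[:,1]<248))
A=np.c_[lo[:2],-ri[:2]]; s=np.linalg.solve(A,ri[2:]-lo[2:]); C=lo[2:]+s[0]*lo[:2]
uy=lo[:2]*np.sign(lo[1]); ux=ri[:2]*np.sign(ri[0])
print("corner",C,"uy yaw",np.degrees(np.arctan2(-uy[0],uy[1])),"ux yaw",np.degrees(np.arctan2(ux[1],ux[0])))
print("foot",C+.02*ux+.022*uy)
s=cv2.imread("pics/side0.png")
b,k=quad(s,(290,250,322,295),lambda h:(h[:,:,2]>205)&(h[:,:,1]<105)); b=b[np.argsort(b[:,1])]
print("side",b.round(1).tolist(),ray("side",b[:2],.003).round(4).tolist(),ray("side",b[2:],.02).round(4).tolist())
E
```

```text
wedge [[0.5432, 0.0088, 0.003], [0.4997, 0.0061, 0.003]] [[0.5483, -0.1004, 0.02], [0.5054, -0.1026, 0.02]] tip [0.52148127 0.00748243 0.003     ] back [ 0.52682516 -0.10145624  0.02      ] len 0.10906966491092132 yaw 92.80834382803553
pl box [[0.5093, 0.2717, 0.034], [0.6949, 0.2719, 0.034], [0.6896, 0.046, 0.034], [0.5044, 0.0496, 0.034]]
corner [0.50479484 0.05016151] uy yaw -1.2339803 ux yaw -1.077337
foot [0.5252651  0.07178037]
side [[310.1, 254.0], [293.3, 258.6], [316.8, 278.7], [300.0, 283.3]] [[0.5468, 0.0243, 0.003], [0.5014, 0.0085, 0.003]] [[0.5513, -0.0953, 0.02], [0.509, -0.109, 0.02]]
```

```bash
cat >> h.py <<'E'
FOOT=np.array([.5253,.0718])
def down(deg,s=1):   # tool down, tool y across a wedge of yaw deg
    a=np.radians(deg); y=s*np.array([-np.sin(a),np.cos(a),0]); z=np.array([0,0,-1.]); return np.c_[np.cross(y,z),y,z]
def u(deg): a=np.radians(deg); return np.array([np.cos(a),np.sin(a)])
E
python3 - <<'E'
from h import *
B=np.array([.5268,-.1015]); p=B-u(92.8)*.04
print([robot.ik([*p,.1],down(92.8,s)) for s in(1,-1)])
st=robot.get_state(); e=st["ee_pos"]
robot.move_linear([e[0],e[1],.34],velocity=.25)
robot.gripper_to(.012)
qs=[robot.ik([*p,.30],down(92.8,s)) for s in(1,-1)]
q0=robot.get_state()["qpos"]; s=int(np.argmin([9 if q is None else abs(q[6]-0) for q in qs]))
print(s,qs)
S=(1,-1)[s]
robot.move_ptp([*p,.30],down(92.8,S))
robot.move_linear([*p,.06],velocity=.2)
shot("top","t1"); shot("side","s1")
st=robot.get_state(); print(st["time"],st["ee_pos"],st["force"],st["opening"],S,p)
a=cv2.imread("pics/top0.png"); 
a=cv2.imread("pics/t1.png")[170:290,215:385]; b=cv2.imread("pics/s1.png")[180:330,240:400]
cv2.imwrite("pics/z1.png",np.hstack([cv2.resize(a,(425,300),interpolation=2),cv2.resize(b,(320,300),interpolation=2)]))
E
```

```text
[array([-0.58321905,  0.71622213,  1.08198126,  1.93703219, -0.77328699,
        0.97886281, -2.2206036 ]), array([-0.45844587,  0.59521126,  0.87116514,  1.9339555 , -0.58634242,
        0.88713338,  0.76492915])]
1 [array([-0.64835037,  0.35753182,  1.08744047,  1.73994703, -0.33295831,
        1.24715083, -2.57146305]), array([-0.57916001,  0.31751245,  0.97826638,  1.73847253, -0.27796418,
        1.23400719,  0.518018  ])]
6.225 [ 0.5292748  -0.14146107  0.06084921] [0.29313714 0.31472027 0.00817855] 0.012094188392625767 -1 [ 0.52875399 -0.14145225]
```

View pics/z1.png

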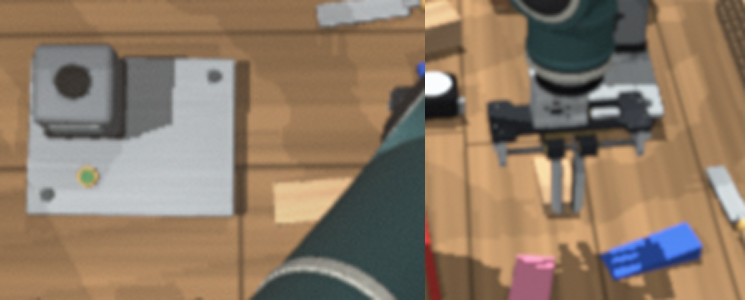

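The fingers are centred just behind the thick end, at crop (565,200), and the tip is still visible to the top camera. Next I'll lower the fingers and push until the tip is just short of the foot.

Run:
```python
from h import *
S=-1; p=np.array([.5288,-.1415])
robot.move_linear([*p,.026],velocity=.12)
print("f0",robot.get_state()["force"])
B=np.array([.5268,-.1015]); 
c=B-u(92.8)*.010
robot.move_linear([*c,.026],velocity=.08)
print("f1",robot.get_state()["force"],robot.get_state()["ee_pos"])
q=FOOT-u(90.5)*.131
r=robot.move_linear([*q,.026],velocity=.06,frame=down(90.5,S),threshold=8)
st=robot.get_state(); print(r,st["time"],st["ee_pos"],st["force"])
shot("top","t2"); shot("side","s2")
a=cv2.imread("pics/t2.png")[170:290,215:385]; b=cv2.imread("pics/s2.png")[170:310,240:400]
cv2.imwrite("pics/z2.png",np.hstack([cv2.resize(a,(425,300),interpolation=2),cv2.resize(b,(343,300),interpolation=2)]))
```

```text
f0 [ 0.20084956 -0.14531421  0.10465702]
f1 [ 0.42501944 -0.21143807 -0.79454918] [ 0.52742485 -0.11106874  0.02619184]
False 8.2083 [ 0.52643398 -0.05954267  0.02603857] [ 0.09482144 -1.25442966  0.27097749]
```

View pics/z2.png

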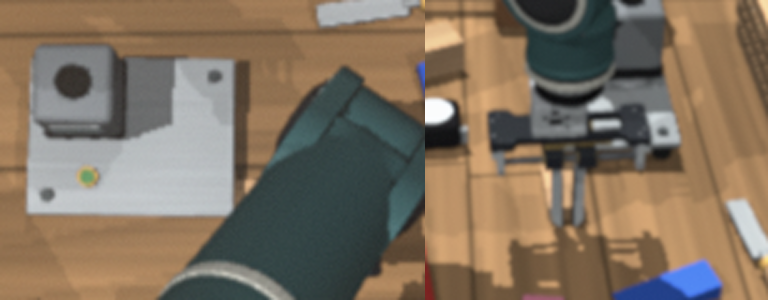

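Run:
```python
from h import *
d=u(90.5); off=.139-.031  # TCP->foot distance with offset .008 at tip-foot contact = .118
def go(dist,v,th=None):
    return robot.move_linear([*(FOOT-d*dist),.026],velocity=v,threshold=th)
r=go(.098,.04,4)
f=lambda:np.mean([(robot.pause(.02),robot.get_state()["force"])[1] for _ in range(5)],0)
print(r,robot.get_state()["ee_pos"],f().round(2))
D=.098
if not r:
  while D>.080:
    D-=.0015; go(D,.02); F=f(); print(round(D*1e3,1),robot.get_state()["ee_pos"][1].round(4),F.round(2))
    if F[1]<-3.5: break
print(robot.get_state()["time"])
```

```text
False [ 0.52612821 -0.02639974  0.02601998] [-0.31  0.34 -0.01]
96.5 -0.0247 [-0.06  0.1  -0.04]
95.0 -0.0231 [-0.54  0.08 -0.21]
93.5 -0.0217 [0.07 0.2  0.13]
92.0 -0.0202 [ 0.44 -0.18  0.05]
90.5 -0.0187 [0.36 0.37 0.41]
89.0 -0.0172 [-0.19 -0.42  0.05]
87.5 -0.0156 [ 0.05 -0.16 -0.19]
86.0 -0.0142 [-0.02 -0.76  0.5 ]
84.5 -0.0131 [-0.21 -5.68  0.11]
12.3667
```

Contact came up sharply (−5.7 N within about 1 mm) at nearly the expected depth, so it's snug. I'll back off, lift clear and look.

Run:
```python
from h import *
e=robot.get_state()["ee_pos"]
robot.move_linear([e[0],e[1]-.03,.026],velocity=.1)
robot.move_linear([e[0],e[1]-.03,.12],velocity=.2)
robot.gripper_to(0.0)
robot.move_linear([*FOOT,.16],velocity=.2)
st=robot.get_state();print(st["time"],st["force"],st["opening"])
shot("top","t3"); im=shot("side","s3")
b=im[170:310,240:400]; a=cv2.imread("pics/t3.png")[170:290,215:385]
cv2.imwrite("pics/z3.png",np.hstack([cv2.resize(a,(425,300),interpolation=2),cv2.resize(b,(343,300),interpolation=2)]))
```

```text
14.5833 [-0.26638655 -0.9627955  -0.34006248] 0.0007903652145417931
```

View pics/z3.png

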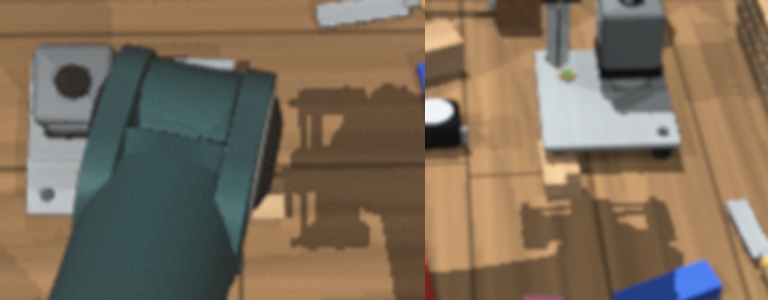

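The wedge sits under the bare corner, with its thick end at side crop (562,182), and the stand has not moved. Next is the press check.

Run:
```python
from h import *
f=lambda n=5:np.mean([(robot.pause(.02),robot.get_state()["force"])[1] for _ in range(n)],0)
robot.move_linear([*FOOT,.062],velocity=.12); b=f(); print("base",b)
r=robot.move_linear([*FOOT,.050],velocity=.015,threshold=3)
z=robot.get_state()["ee_pos"][2]; print(r,z,f()-b)
zc=z; held=0
for i in range(30):
    F=f()-b; e=robot.get_state()["ee_pos"]; print(round(zc,4),e.round(4),F.round(2))
    if F[2]>9.3: break
    zc-=.0005 if F[2]<5 else .0002
    robot.move_linear([*FOOT,zc],velocity=.02)
robot.pause(.5); F=f(15)-b; print("hold",F,robot.get_state()["ee_pos"],robot.get_state()["time"])
```

```text
base [ 0.33873428 -0.00566009 -0.0299245 ]
True 0.05325476186524363 [-1.68865023  0.45276287  7.66496406]
0.0533 [0.5253 0.0719 0.0533] [-0.79  0.26  7.67]
0.0531 [0.5253 0.0718 0.0532] [-3.89  0.64 11.63]
hold [-3.91769399  0.49415328 11.24986555] [0.52532758 0.07181068 0.05322816] 17.575
```

At 11 N the corner holds without dipping: z changed by less than 0.1 mm. I'll let go, clear the view and make a last check.

Run:
```python
from h import *
robot.move_linear([*FOOT,.30],velocity=.15)
st=robot.get_state(); q=st["qpos"].copy()
e=st["ee_pos"]
robot.move_linear([.42,-.25,.32],velocity=.3)
im=shot("top","t4"); s=shot("side","s4"); print(robot.get_state()["time"],robot.get_state()["force"])
a=im[170:290,215:385]; b=s[170:310,240:400]
cv2.imwrite("pics/z4.png",np.hstack([cv2.resize(a,(425,300),interpolation=2),cv2.resize(b,(343,300),interpolation=2)]))
b0=cv2.imread("pics/top0.png")
for n,i in(("0",b0),("4",im)):
    b,k=quad(i,(215,180,320,265),steel); print(n,cv2.contourArea(k.astype(np.float32)),ray("top",b,.034)[:,:2].round(4).tolist())
try:
    b,k=quad(im,(300,232,360,268),woodt); print(ray("top",b,.015)[:,:2].round(4).tolist())
except Exception as x: print(x)
```

```text
20.7583 [ 0.56649025  0.12582937 -0.80405228]
0 5381.875 [[0.5093, 0.2717], [0.6949, 0.2719], [0.6896, 0.046], [0.5044, 0.0496]]
4 5374.5 [[0.5093, 0.2717], [0.6949, 0.2718], [0.6895, 0.0459], [0.5043, 0.0495]]
[[0.5466, 0.0499], [0.5486, -0.0015], [0.5055, -0.0031], [0.5035, 0.0481]]
```

View pics/z4.png

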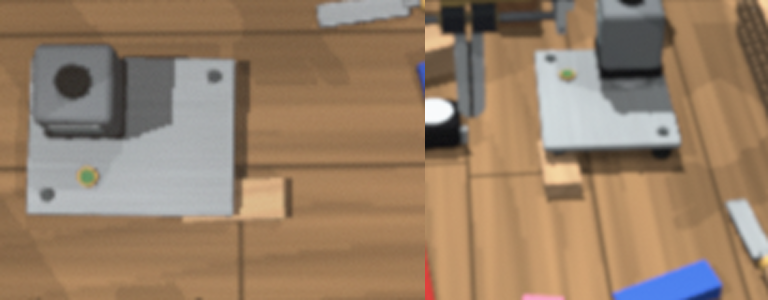

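The top view shows the wedge under the bare corner, thick end at crop (290,198) and tip at about (183,217). That puts the foot about 33 mm in. The plate edges are where they were to within 0.1 mm, and the robot is clear.

```bash
python3 -c "
from rig import robot
print(robot.sign_off())"
```

```text
the job is handed in; nothing more can be done
None
```

The wedge is snug under the bare foot, the corner held an 11 N press with no measurable dip, the stand stayed where it was to within measurement, and the job was handed in at about 21 s with the robot clear.

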